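# Change the seawater supply over to the standby pump

## Task

Change the bench over from the duty pump to the standby pump, never having both on. Flip the uncovered toggle over towards the robot side of the box (off), then push the clear splash hood along its rails all the way to its other stop so that it covers that toggle, and then flip the toggle it has uncovered over to the far side (on). Leave the hood there, and leave the mesh cage, jar and oyster where they are.

Things in the scene. Friction and masses are not known exactly. Their poses are not given: they have to be found in the camera images.
- panel: Pump changeover box, fixed: grey enclosure, aluminium top, 150 (x) x 280 (y) x 60 mm high; origin centre of underside, top deck at z 60. Its x points away from the robot (yaw within 0.35 rad), its y to the left along its length. Toggles pivot at x 0, y -60 (duty) and y +60 mm (standby). Hood rails 5 mm high at x +-47. Deck otherwise clear (2 mm pilot lamps on the robot side).
- duty (a joint): Steel bat toggle at box y = -60 mm (right), rad: 0 upright, positive leans to box +x (far side, on), negative to -x (robot side, off); stops at -0.42 and 0.42. Starts on, uncovered. An over-centre spring holds it on either side and snaps it over once pushed past upright; 3 to 4 N at the tip starts it.
- standby (a joint): Toggle at box y = +60 mm (left): same shape, spring and meaning of values as the duty toggle. Starts off (about -0.42) under the hood.
- duty_tip (a point): Top end of the duty toggle. The bat is 42 mm long from its pivot (10 mm above the deck), 9 mm thick at the root, 13 mm near the top; at a stop the tip is 48 mm above the deck and 17 mm to +x or -x of the pivot. A bushing 18 mm high, 22 mm across, with a 32 mm wide, 12 mm high nut surrounds the root.
- standby_tip (a point): Top end of the standby toggle's bat, same sizes.
- hood (a joint): Travel of the clear splash hood along the box, m: 0 at its stop over the standby toggle (hood centre at box y +60 mm), 0.12 at its stop over the duty toggle (y -60 mm); positive is towards box -y. Starts within 8 mm of 0. It stays where left; about 2 N slides it.
- rib_top (a point): Top centre of the black rib on the hood roof, 86 mm above the deck. Rib: 70 mm along box x, 10 mm thick along y, 24 mm tall; push its side or pinch it. Hood: clear tunnel with black edging, 98 (x) x 76 (y) x 62 mm high over the deck, open at both y ends so it passes over the toggles in either position.
- cage: Bystander: black plastic mesh oyster cage, 200 x 140 x 100 mm, 0.9 kg, loose on the bench beside the box (either side). Origin at the centre of its underside.
- jar: Bystander: white plastic jar, 72 mm across, 100 mm tall, loose, beyond the box. Origin at the centre of its underside.
- oyster: Bystander: a loose oyster, 60 mm across, 20 mm high, beyond the box. Origin at the centre of its underside.

How it is judged:
By the outcome, as a careful person would: the job done as asked, in the order asked, and still so for the second after the job is handed in, with the robot touching nothing.
It also fails if it takes over 45 s, if anything falls off the work surface, if the arm or the gripper's body presses on something with over 40 N, if the wrist force passes 120 N, or if a joint passes its speed limit or range.

## Robot

A 6-joint arm with a two-finger parallel gripper is mounted at the origin on the work surface. World frame = base frame: x ahead of the robot, y to its left, z up, the work surface at z = 0. Lengths are in m, angles in rad, forces in N, time in s.
With the tool pointing down it reaches from about 0.3 to 0.85 m from the base axis. Payload 5.4 kg.
Tool frame: the origin (TCP) lies on the mounting face of the last link; the fingertips stand 173 mm ahead of it and the grasp point (between the pads) lies 155 mm ahead of it (grip_point_offset is the z of the grasp point in the tool frame, in m); z points along the fingers, y is the line along which they close (so a half turn about z gives the same grasp; the last joint's range is limited). The gripper opens to 85 mm and grips with 20 to 120 N. Pads are 22 mm wide; open, the fingers measure 114 mm over their backs; the gripper's body (76 mm by 85 mm) begins 54 mm behind the grasp point. The pads swing forward as they close: fully open they stand 13 mm farther back than shut.
Start: joints at [0.902, 0.158, 1.597, -0, 1.386, -0.21], TCP at [0.255, 0.516, 0.405] pointing down, gripper open.
Joint ranges: [-2.91, 2.91], [-0.94, 2.29], [0.18, 2.7], [-1.29, 4.43], [0.17, 2.64], [-3, 3]. Speed limits (rad/s): [2.57, 2.57, 3.14, 3.14, 3.14, 3.14].

## Interface

Orientations are given as [roll, pitch, yaw] about the fixed x, y, z axes, in that order (R = Rz(yaw) Ry(pitch) Rx(roll)).
In Python, from workcell import state, read_camera, camera_params, job_done, grip_point_offset gives the robot as it stands. The module is installed in compiled form; this text tells all that it offers.
- The arm moves only by the tool carry_out, never from a script. Its argument "increments" is text: rows parted by semicolons, each of 4 numbers parted by spaces: the shift along the tool's x, y, z in cm, then the turn about the tool's z in degrees. In form: x y z spin; .... A call has 1 to 8 rows; each row shifts and turns the commanded pose from where the row before left it, along the tool's axes as they then stand; what a row does not reach is not made up. A row lasts 1/10 s, in which the tool goes at most 50 mm and 8.59 degrees, less where a joint would pass 70% of its speed; a pose out of reach is approached as far as the arm can. A call with a gripper value outside its range is refused whole. "grip" is the finger opening in cm, from 0 to 8.54, set as the call begins (left out, the last holds). The fingers move at their own pace and stop on an object; the grip force is fixed at half the most. Time passes only in rows, so rows that do not move let the fingers close. It gives the time, the measured TCP pose, the force, the opening and the grip force at its end, in the units of the state.
- state(): the state, without advancing time (a new reading comes with each control period).
- read_camera(name): name is "scene" or "top"; returns the picture (480x640x3 uint8, red, green, blue); there is no depth.
- camera_params(name): a dict with "fov_y" (degrees; the focal length in pixels is half the picture's height over the tangent of half this angle, whatever the lens; pixels are square), "cx", "cy" (the principal point, pixels), "view" (4x4, takes a point from world to camera coordinates). Camera axes: x right, y up, looking along -z (the intrinsics and any distortion apply to the point x, -y, -z); pixel columns grow to the right and rows downward; lengths in m; the calibration is good to about 2 mm. A picture is of the moment at which its call begins. camera_params takes no time and is no camera call.
- job_done(): hands the job in; it is judged then, once.
The state is a dict: "clock": time; "qpos": joint angles; "joint_velocities": joint speeds; "joint_torque": joint torques, N m; "eef_pos": TCP position; "ee_rot": TCP orientation; "wrist_force": force on the tool from outside, world axes, zero at the start; "ft_torque": the same for the moment, N m; "width": finger opening in m; "gripper_force": force on a finger pad.
Only numpy, scipy, OpenCV 4.12 (cv2) and the standard library are available. Lean on these libraries where they do the work, as an engineer would, in place of code of your own. Each camera call takes 0.05 s, during which the arm holds its last target. There are 200 camera calls.

## Working session

There is one attempt and no reset: what is moved stays moved. The work goes in short steps, Python scripts to look and compute and a tool call to move; the robot and the scene stay as the last step left them, time stands still between calls to the robot, and variables do not carry over. Pictures are saved under pics/ and viewed, at most 10 in all, crops included, and the job is handed in when it is done.

Besides the shell and the picture viewer there is one more tool, called after ">>>" by a JSON object that holds its "op" and its "data". carry_out: Moves the arm, as the interface text tells. Its arguments: {"type":"object","properties":{"increments":{"type":"string"},"grip":{"type":"number"}},"required":["increments"]}

```bash
mkdir -p pics
python3 - <<'E'
from workcell import *
import cv2,numpy as np
for n in("scene","top"):
    cv2.imwrite(f"pics/{n}0.png",read_camera(n)[:,:,::-1]); p=camera_params(n); print(n,{k:np.round(v,4).tolist() if k=='view' else v for k,v in p.items()})
s=state();print({k:np.round(v,3).tolist() for k,v in s.items()},grip_point_offset)
E
```

```text
scene {'fov_y': 45.49161600528653, 'cx': 314.6542254030644, 'cy': 242.7584210901017, 'view': [[-0.7465, 0.6652, -0.015, 0.4699], [-0.473, -0.5146, 0.7152, 0.1974], [0.468, 0.541, 0.6988, -1.469], [0.0, 0.0, 0.0, 1.0]]}
top {'fov_y': 54.31225906307428, 'cx': 317.82179896572063, 'cy': 240.1544621666918, 'view': [[0.023, -0.9997, 0.0017, -0.0044], [0.9817, 0.0229, 0.1889, -0.6125], [-0.1889, -0.0027, 0.982, -0.9301], [0.0, 0.0, 0.0, 1.0]]}
{'clock': 0.1, 'qpos': [0.902, 0.159, 1.598, -0.0, 1.386, -0.21], 'joint_velocities': [-0.002, -0.002, -0.003, -0.0, -0.001, 0.0], 'joint_torque': [-0.0, -39.699, -33.234, -0.0, 0.004, 0.0], 'eef_pos': [0.254, 0.515, 0.404], 'ee_rot': [-3.14, -0.0, 2.683], 'wrist_force': [-1.045, 0.208, -0.186], 'ft_torque': [-0.009, -0.016, -0.012], 'gripper_force': 0.0, 'width': 0.085} 0.1547
```

View pics/scene0.png

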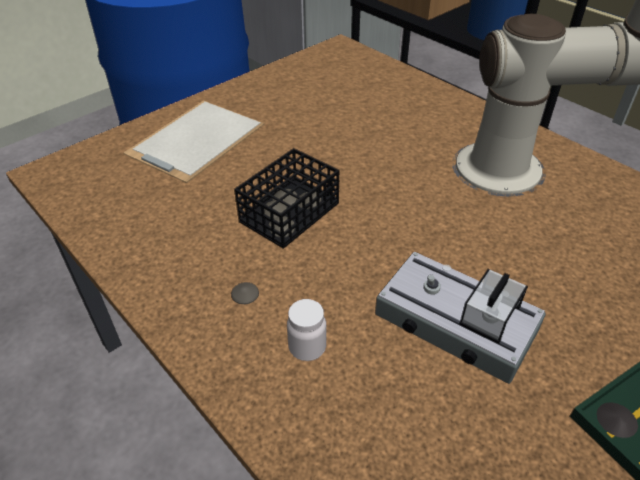

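View pics/top0.png

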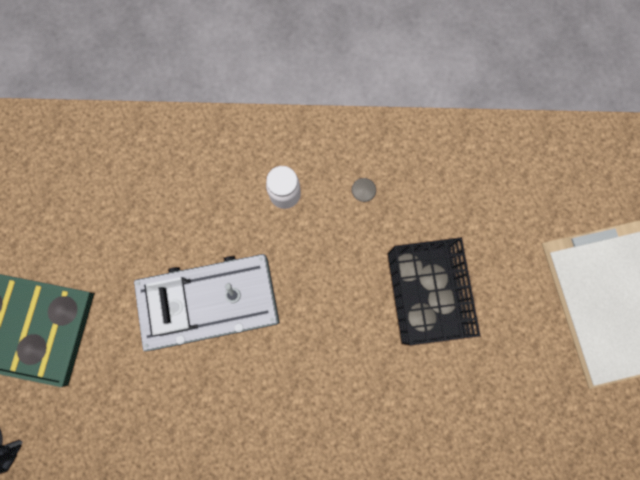

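The top view shows the box with its deck spanning about (136,292)–(276,323), the rib at (165,305) and the duty tip at (229,286). The scene view shows duty at (432,282) and the rib at (499,290). Next I'll fit the deck and project the known points back as a check.

```bash
cat > h.py <<'E'
import cv2,numpy as np
from workcell import *
def ray(n,u,v):
    p=camera_params(n);V=np.array(p['view']);f=240/np.tan(np.radians(p['fov_y']/2))
    d=V[:3,:3].T@np.array([(u-p['cx'])/f,-(v-p['cy'])/f,-1]);return -V[:3,:3].T@V[:3,3],d
def onz(n,u,v,z):
    o,d=ray(n,u,v);return o+d*(z-o[2])/d[2]
def proj(n,P):
    p=camera_params(n);V=np.array(p['view']);f=240/np.tan(np.radians(p['fov_y']/2))
    c=V[:3,:3]@P+V[:3,3];return p['cx']-f*c[0]/c[2],p['cy']+f*c[1]/c[2]
E
python3 - <<'E'
from h import *
im=cv2.imread("pics/top0.png");hsv=cv2.cvtColor(im,cv2.COLOR_BGR2HSV)
m=((hsv[:,:,1]<60)&(hsv[:,:,2]>130)).astype(np.uint8);m[:240]=0;m[365:]=0;m[:,:120]=0;m[:,300:]=0
m=cv2.morphologyEx(m,cv2.MORPH_CLOSE,np.ones((9,9)))
c=max(cv2.findContours(m,0,2)[0],key=cv2.contourArea)
# project contour on deck plane
P=np.array([onz("top",*q[0],.06)[:2] for q in c],np.float32)
r=cv2.minAreaRect(P);print(r)
B=cv2.boxPoints(r);e=[B[1]-B[0],B[2]-B[1]];l=max(e,key=np.linalg.norm);l=l*np.sign(l[1])
yaw=np.arctan2(-l[0],l[1]);c0=np.array(r[0]);print("yaw",yaw,c0)
R=np.array([[np.cos(yaw),-np.sin(yaw)],[np.sin(yaw),np.cos(yaw)]])
pts={'corner%d'%i:(sx*.075,sy*.14,.06) for i,(sx,sy) in enumerate([(1,1),(1,-1),(-1,-1),(-1,1)])}
pts.update(duty=(.017,-.06,.108),rib=(0,.06,.146),standby=(-.017,.06,.108))
out=[]
for n,(x0,y0) in(("top",(120,230)),("scene",(360,230))):
    a=cv2.imread(f"pics/{n}0.png")
    a=a[y0:y0+150,x0:x0+200];a=cv2.resize(a,None,fx=4,fy=4,interpolation=2)[:300*2]
    for k,q in pts.items():
        w=np.append(c0+R@q[:2],q[2]);u,v=proj(n,w);
        if n=="top":print(k,w)
        cv2.circle(a,(int((u-x0+.5)*4),int((v-y0+.5)*4)),4,(0,0,255),1)
    out.append(a)
cv2.imwrite("pics/chk.png",cv2.resize(np.vstack(out),None,fx=.5,fy=.5,interpolation=3) if 0 else cv2.resize(np.hstack(out),(800,300),interpolation=3))
E
```

```text
((0.4782010316848755, 0.24032041430473328), (0.1507311314344406, 0.27615052461624146), 12.867249488830566)
yaw 0.22457579 [0.47820103 0.24032041]
corner0 [0.52014069 0.39350679 0.06      ]
corner1 [0.58249468 0.12053796 0.06      ]
corner2 [0.43626137 0.08713404 0.06      ]
corner3 [0.37390739 0.36010287 0.06      ]
duty [0.50813571 0.18561287 0.108     ]
rib [0.46483946 0.29881374 0.146     ]
standby [0.44826636 0.29502796 0.108     ]
```

View pics/chk.png

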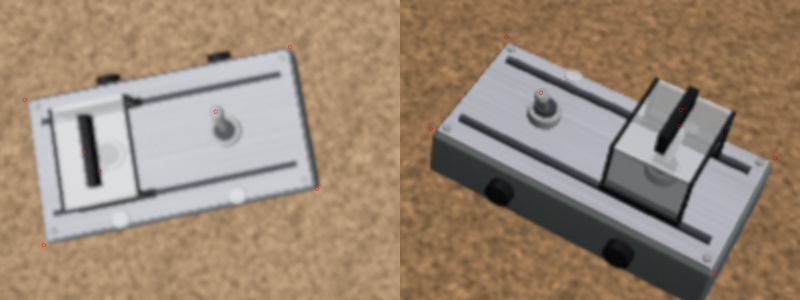

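The projected model lies within about 4 mm of the box in both views, with the centre near (0.478, 0.239) and yaw about 0.22. First I'll close the fingers and turn the tool so that its x is box -x and its y is box +y.

>>> {"op": "carry_out", "data": {"increments": "0 0 0 -7.8; 0 0 0 -7.8; 0 0 0 -7.8; 0 0 0 -7.8; 0 0 0 -7.8; 0 0 0 0; 0 0 0 0", "grip": 0}}

```text
clock: 0.8
eef_pos: [0.2546, 0.5154, 0.4043]
ee_rot: [-3.141, -0.001, -2.923]
wrist_force: [-0.9, -0.3, -0.3]
width: 0.0002
gripper_force: 0.0
```

>>> {"op": "carry_out", "data": {"increments": "-2.1 -3.8 0 0; -2.1 -3.8 0 0; -2.1 -3.8 0 0; -2.1 -3.8 0 0; -2.1 -3.8 0 0; -2.1 -3.8 0 0; -2.1 -3.8 0 0; -2.1 -3.8 0 0"}}

```text
clock: 1.6
eef_pos: [0.4863, 0.2544, 0.4047]
ee_rot: [3.141, 0.0, -2.923]
wrist_force: [-0.1, 1.2, -0.5]
width: 0.0003
gripper_force: 0.0
```

>>> {"op": "carry_out", "data": {"increments": "-2.1 -3.8 0 0; -2.1 -3.8 0 0; 0 0 3 0; 0 0 3 0; 0 0 2 0; 0 0 0 0; 0 0 0 0"}}

```text
clock: 2.3
eef_pos: [0.5432, 0.1911, 0.325]
ee_rot: [-3.142, -0.0, -2.921]
wrist_force: [0.8, 1.8, 0.1]
width: 0.0001
gripper_force: 0.0
```

Run:
```python
from h import *
o=[]
for n,(x0,y0) in(("top",(120,210)),("scene",(360,190))):
    a=read_camera(n)[:,:,::-1];o.append(cv2.resize(a[y0:y0+170,x0:x0+200],(400,340),interpolation=2))
cv2.imwrite("pics/a1.png",np.hstack(o));print(state()['eef_pos'],state()['wrist_force'])
```

```text
[0.54372541 0.19123351 0.32656153] [-0.40630917  0.30563551  0.61367937]
```

View pics/a1.png

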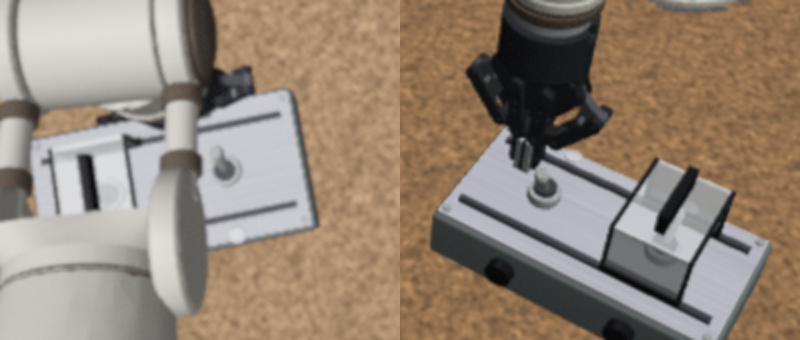

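Run:
```python
from h import *
e=np.array([.5437,.1912,.3266])
for d in(.16,.173,.186): print(proj("scene",e-[0,0,d]))
```

```text
(np.float64(423.2863488948717), np.float64(265.19068416502057))
(np.float64(422.414419185915), np.float64(270.28984628100227))
(np.float64(421.55812923433064), np.float64(275.29754499405476))
```

>>> {"op": "carry_out", "data": {"increments": "0 0 2 0; 0 0 2 0; 0 0 1.8 0; 0 0 0 0; 0 0 0 0"}}

```text
clock: 2.9
eef_pos: [0.5436, 0.1912, 0.2681]
ee_rot: [-3.141, 0.002, -2.92]
wrist_force: [0.2, 0.1, 0.0]
width: -0.0
gripper_force: 0.0
```

>>> {"op": "carry_out", "data": {"increments": "0.7 0 0 0; 0.7 0 0 0; 0.6 0 0 0; 0.5 0 0 0; 0.5 0 0 0; 0 0 0 0"}}

```text
clock: 3.5
eef_pos: [0.5145, 0.1845, 0.2684]
ee_rot: [-3.141, 0.005, -2.92]
wrist_force: [4.6, 1.6, 2.3]
width: 0.0003
gripper_force: 1.7
```

Contact with the toggle, at about 5 N. I'll keep pushing in small steps.

>>> {"op": "carry_out", "data": {"increments": "0.5 0 0 0; 0.5 0 0 0; 0.3 0 0 0; 0 0 0 0"}}

```text
clock: 3.9
eef_pos: [0.5, 0.1814, 0.2656]
ee_rot: [3.141, -0.003, -2.92]
wrist_force: [0.1, -0.4, -0.0]
width: 0.0001
gripper_force: 0.0
```

>>> {"op": "carry_out", "data": {"increments": "0.3 0 0 0; 0.2 0 0 0; 0 0 0 0; 0 0 0 0"}}

```text
clock: 4.3
eef_pos: [0.4965, 0.1805, 0.2669]
ee_rot: [-3.142, 0.001, -2.92]
wrist_force: [2.1, 1.3, -0.5]
width: -0.0003
gripper_force: 0.7
```

>>> {"op": "carry_out", "data": {"increments": "-0.8 0 0 0; -0.7 0 0 0; 0 0 -3 0; 0 0 -3 0; 0 0 -2.8 0; 0 0 0 0; 0 0 0 0"}}

```text
clock: 5.0
eef_pos: [0.5114, 0.1839, 0.3551]
ee_rot: [-3.141, 0.001, -2.92]
wrist_force: [0.0, -0.1, 0.5]
width: -0.0002
gripper_force: 0.0
```

>>> {"op": "carry_out", "data": {"increments": "0.5 3.9 0 0; 0.5 3.9 0 0; 0.5 3.9 0 0; 0.5 3.9 0 0; 0 0 0 0; 0 0 0 0"}}

```text
clock: 5.6
eef_pos: [0.4566, 0.3319, 0.353]
ee_rot: [-3.14, -0.003, -2.918]
wrist_force: [0.5, -0.6, -0.1]
width: 0.0003
gripper_force: 0.0
```

Run:
```python
from h import *
o=[]
for n,(x0,y0) in(("top",(120,210)),("scene",(360,190))):
    a=read_camera(n)[:,:,::-1];o.append(cv2.resize(a[y0:y0+170,x0:x0+200],(400,340),interpolation=2))
cv2.imwrite("pics/a2.png",np.hstack(o));print(state()['eef_pos'],state()['wrist_force'])
```

```text
[0.45734203 0.33073853 0.35361285] [ 0.64649443 -0.03995094 -0.43076447]
```

View pics/a2.png

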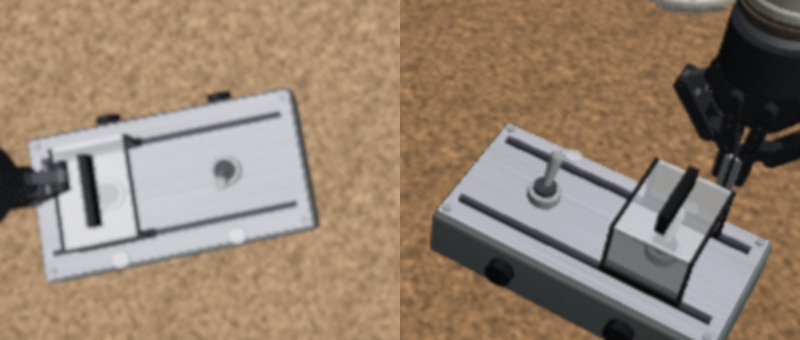

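Duty is now off: its tip at about (222,183) in the top view sits on the robot side of the bushing. The finger at (68,178) has clearance beside the rib at (92,190). I'll lower it and push.

>>> {"op": "carry_out", "data": {"increments": "0.4 0 0 0; 0 0 2 0; 0 0 2 0; 0 0 1.1 0; 0 0 0 0; 0 0 0 0"}}

```text
clock: 6.3
eef_pos: [0.4535, 0.3304, 0.3042]
ee_rot: [3.142, 0.0, -2.92]
wrist_force: [-0.2, 0.1, 0.1]
width: 0.0003
gripper_force: 0.0
```

>>> {"op": "carry_out", "data": {"increments": "0 -0.5 0 0; 0 -0.5 0 0; 0 -0.5 0 0; 0 -0.5 0 0; 0 -0.5 0 0; 0 -0.5 0 0; 0 -0.5 0 0"}}

```text
clock: 7.0
eef_pos: [0.4611, 0.2963, 0.304]
ee_rot: [3.141, 0.001, -2.92]
wrist_force: [1.0, 2.1, 2.7]
width: 0.0003
gripper_force: 1.2
```

>>> {"op": "carry_out", "data": {"increments": "0 -1 0 0; 0 -1.1 0 0; 0 -1.1 0 0; 0 -1.1 0 0; 0 -1.1 0 0; 0 -1.1 0 0; 0 -1 0 0; 0 -0.8 0 0"}}

```text
clock: 7.8
eef_pos: [0.4794, 0.2146, 0.3036]
ee_rot: [-3.142, -0.0, -2.92]
wrist_force: [1.7, 2.8, 0.9]
width: 0.0
gripper_force: 1.2
```

>>> {"op": "carry_out", "data": {"increments": "0 -0.4 0 0; 0 -0.4 0 0; 0 -0.3 0 0; 0 -0.2 0 0; 0 0 0 0"}}

```text
clock: 8.3
eef_pos: [0.4819, 0.2027, 0.3035]
ee_rot: [-3.141, -0.001, -2.92]
wrist_force: [0.8, -0.6, 1.0]
width: -0.0
gripper_force: 0.1
```

>>> {"op": "carry_out", "data": {"increments": "0 -0.2 0 0; 0 -0.2 0 0; 0 -0.1 0 0; 0 0 0 0"}}

```text
clock: 8.7
eef_pos: [0.4827, 0.1987, 0.3035]
ee_rot: [3.139, -0.001, -2.92]
wrist_force: [-1.1, 7.0, -0.4]
width: 0.0002
gripper_force: 3.2
```

>>> {"op": "carry_out", "data": {"increments": "0 -0.2 0 0; 0 -0.1 0 0; 0 0 0 0"}}

```text
clock: 9.0
eef_pos: [0.4829, 0.1974, 0.3036]
ee_rot: [3.134, -0.0, -2.92]
wrist_force: [-1.6, 17.0, 0.3]
width: 0.0002
gripper_force: 8.4
```

The hood is against its stop: 17 N with almost no motion. I'll back off, lift, and go to the robot side of the standby toggle.

>>> {"op": "carry_out", "data": {"increments": "0 0.5 0 0; 0 0.5 0 0; 0 0 -2.5 0; 0 0 -2.5 0; 0 0 0 0; 0 0 0 0"}}

```text
clock: 9.6
eef_pos: [0.4817, 0.2047, 0.3538]
ee_rot: [-3.141, 0.001, -2.92]
wrist_force: [-0.9, -0.1, 0.2]
width: -0.0004
gripper_force: 0.0
```

>>> {"op": "carry_out", "data": {"increments": "1.6 3 0 0; 1.6 3 0 0; 1.6 3 0 0; 0 0.2 0 0; 0 0 0 0; 0 0 0 0"}}

```text
clock: 10.2
eef_pos: [0.4149, 0.2834, 0.3529]
ee_rot: [-3.141, -0.001, -2.92]
wrist_force: [0.1, -0.7, -0.5]
width: 0.0003
gripper_force: 0.0
```

Run:
```python
from h import *
o=[]
for n,(x0,y0) in(("top",(120,210)),("scene",(360,190))):
    a=read_camera(n)[:,:,::-1];o.append(cv2.resize(a[y0:y0+170,x0:x0+200],(400,340),interpolation=2))
cv2.imwrite("pics/a3.png",np.hstack(o));print(state()['eef_pos'],state()['wrist_force'])
```

```text
[0.41516839 0.28323884 0.35331662] [-0.7395035   0.41882156 -0.04478403]
```

View pics/a3.png

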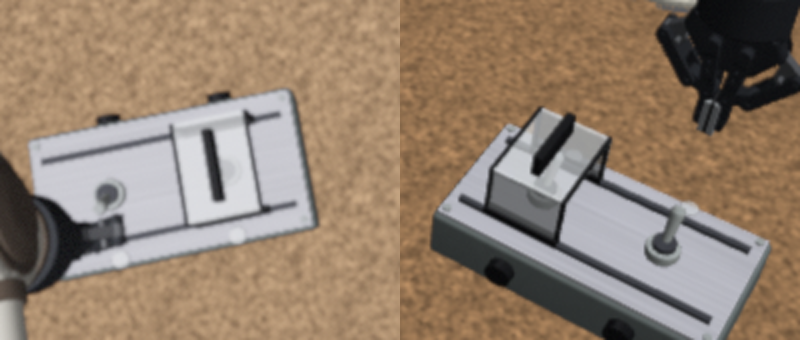

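The hood now covers duty. The finger at (110,232) is on the robot side of standby at (107,195), with clearance. I'll descend and push to the far side.

>>> {"op": "carry_out", "data": {"increments": "0 0 2.5 0; 0 0 2.5 0; 0 0 2 0; 0 0 1.6 0; 0 0 0 0; 0 0 0 0"}}

```text
clock: 10.9
eef_pos: [0.415, 0.2836, 0.2679]
ee_rot: [-3.141, -0.0, -2.921]
wrist_force: [0.2, -0.1, -0.4]
width: -0.0001
gripper_force: 0.0
```

>>> {"op": "carry_out", "data": {"increments": "-0.7 0 0 0; -0.7 0 0 0; -0.6 0 0 0; -0.5 0 0 0; -0.5 0 0 0; 0 0 0 0"}}

```text
clock: 11.5
eef_pos: [0.4447, 0.2908, 0.2681]
ee_rot: [3.141, 0.001, -2.92]
wrist_force: [-0.8, 0.3, 0.3]
width: -0.0002
gripper_force: 0.3
```

>>> {"op": "carry_out", "data": {"increments": "-0.5 0 0 0; -0.5 0 0 0; -0.3 0 0 0; 0 0 0 0"}}

```text
clock: 11.9
eef_pos: [0.4571, 0.2935, 0.2678]
ee_rot: [-3.142, 0.001, -2.92]
wrist_force: [0.3, -0.8, -0.2]
width: -0.0001
gripper_force: 0.0
```

>>> {"op": "carry_out", "data": {"increments": "-0.3 0 0 0; -0.2 0 0 0; 0 0 0 0; 0 0 0 0"}}

```text
clock: 12.3
eef_pos: [0.4601, 0.2944, 0.2671]
ee_rot: [-3.141, -0.006, -2.919]
wrist_force: [-7.0, -2.3, 4.3]
width: 0.0002
gripper_force: 4.3
```

It appears to have snapped over and to be resting on its stop. I'll back off, lift, move clear and check.

>>> {"op": "carry_out", "data": {"increments": "0.8 0 0 0; 0.7 0 0 0; 0 0 -3 0; 0 0 -3 0; 0 0 -3 0; 2 3 0 0; 2 3 0 0; 2 3 0 0"}}

```text
clock: 13.1
eef_pos: [0.3673, 0.3664, 0.3582]
ee_rot: [3.141, 0.002, -2.921]
wrist_force: [-0.0, 1.0, -0.2]
width: 0.0001
gripper_force: 0.0
```

>>> {"op": "carry_out", "data": {"increments": "0 4 0 0; 0 4 0 0; 0 4 0 0; 0 0 0 0; 0 0 0 0"}}

```text
clock: 13.6
eef_pos: [0.3414, 0.4832, 0.3575]
ee_rot: [-3.141, 0.0, -2.918]
wrist_force: [-0.1, -0.3, 0.6]
width: -0.0002
gripper_force: 0.0
```

Run:
```python
from h import *
o=[]
for n,(x0,y0,w,h) in(("top",(120,140,380,220)),("scene",(220,140,340,240))):
    a=read_camera(n)[:,:,::-1];a=a[y0:y0+h,x0:x0+w];o.append(cv2.resize(a,(400,400*h//w),interpolation=2)[:230])
    cv2.imwrite("pics/full_"+n+".png",a)
b=cv2.imread("pics/full_top.png")[70:220,:200];c=cv2.imread("pics/full_scene.png")[80:230,140:340]
cv2.imwrite("pics/a4.png",np.vstack([np.hstack(o),np.hstack([cv2.resize(q,(400,300),interpolation=2) for q in(b,c)])]))
```

```text
(no output)
```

View pics/a4.png

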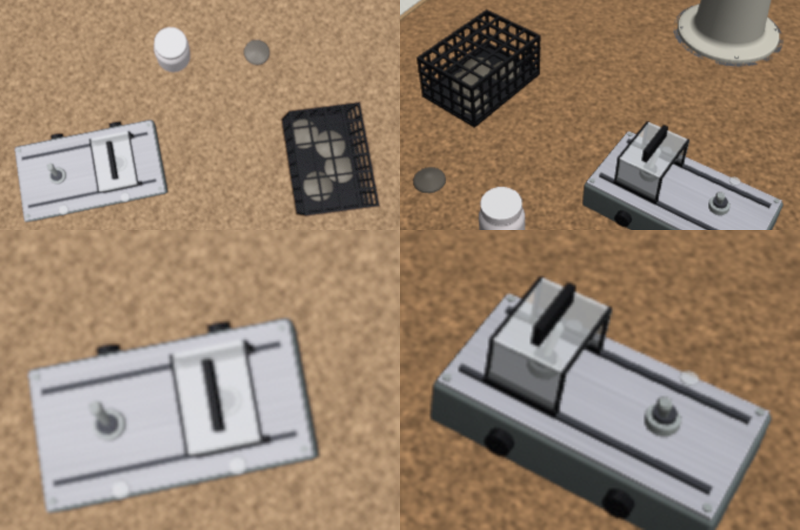

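The picture shows standby leaning to the far side (tip at about (97,408) in the enlarged top view), the hood over duty with duty still off beneath it, and the bystanders unmoved.

```bash
python3 -c "from workcell import *; print(job_done())"
```

```text
the job is handed in; nothing more can be done
None
```

The changeover is done and handed in: duty was flipped off, the hood was pushed to its other stop over it, then standby was flipped on, with cage, jar and oyster untouched, at about 14 s on the clock.

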